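# Unlock the seal-stone case and hold the key turned

## Task

Unlock the seal carver's glass-lidded display case: take the red-headed key out of the wooden knife block, push it fully home into the brass lock in the case's front rail (the wafers inside are sticky, so it may need a little wiggle on the way down), then turn it a quarter turn clockwise, as far as it goes. The lock springs back by itself, so finish while still gripping the key, held fully turned so that the bolt stays drawn. Leave the lid down and do not disturb the ink-paste pot, the standing seal stone and the loose purple stamp.

Things in the scene. Friction and masses are not known exactly. Their poses are not given: they have to be found in the camera images.
- key_grip (a point): Centre of the key's red plastic head, the part to grip: 30 mm wide (along x), 10 mm thick (along y), 32 mm tall (along z). The loose key (about 30 g) stands upright, blade down, z up; below the head come a brass neck 14 x 6 mm, 8 mm tall, and the blade, whose tip is 50 mm below this point. The key works either way round (half a turn about z makes no difference).
- key_shoulder (a point): Underside of the key's neck on its axis, 24 mm below key_grip, same axes. This shoulder rests on the block's top at the start and on the lock's face when the key is fully home. Below it the brass blade: 10 mm wide (along x), 3.2 mm thick (along y), 26 mm long, the last 8 mm tapering to a tip 1.6 x 1.4 mm.
- key_block: Fixed wooden knife block, 130 (x) by 75 (y) mm, 45 mm tall; origin at the centre of its underside. The key stands at x = 35, y = 0 mm in a slot 12 (along x) by 5 (along y) mm, 32 mm deep, its head 8 to 40 mm above the block. Three fixed carving knives, 9 mm thick, stand up to 72 mm above the block at (x, y) = (-22, 18), (-22, -18), (-48, 0) mm.
- lock_face (a point): Centre of the keyway at the lock's face, 94.5 mm above the table, fixed to the case. z up; x along the keyway's long side at rest, from the rail to the lid. Keyway: a slot 12 (along x) by 4.6 (along y) mm, straight down, in a steel cylinder 20 mm across; the square brass plate round it, 42 mm wide, stands 2 mm higher, the wooden rail 0.5 mm.
- lock (a joint): Turn of the lock's cylinder: 0 at rest (keyway along x of lock_face), grows clockwise seen from above, stop at 1.57; it is blocked until the key has pushed the wafers aside. A spring (about 0.06 N m) turns it back when let go. Play of the key in the keyway and the give of the grip, some 0.2 rad: turn the gripper 1.75 to 1.9 rad to reach the stop.
- bolt (a joint): The lock's brass bolt, driven by the cylinder, in m: 0 shot, its nose lying 8 mm over the lid's front edge; 0.010 fully drawn.
- lid (a joint): The case's glazed lid: 0 is down; grows as it opens upwards about its far edge. It lies 12 mm below the top of the rail and cannot be raised while the bolt is shot.
- case: Fixed wooden display case, 280 (x) by 340 (y) mm, 95 mm tall; origin at the centre of its underside, x from the front rail to the hinge. The lock is at x = -115, y = 0 mm in the 50 mm wide rail. Inside, two sprung, sticky wafers stand into the keyway from its +x end, 9 and 16 mm down; the key's taper pushes them aside (5 to 15 N of push, less if rocked a little along x).
- stamp_tray: Fixed cardboard tray of stamps, 150 x 110 mm, 57 mm tall; origin at the centre of its underside. It and the knife block stand to the left and right of the case, either way round.
- paste_pot: Bystander: loose white pot with a vermilion lid, 64 mm across, 34 mm tall, on the table in front of the case; origin at the centre of its underside.
- seal_stone: Bystander: loose red-brown stone, 28 mm square, 71 mm tall, standing near the knife block; origin at the centre of its underside.
- purple_stamp: Bystander: loose purple and black stamp, 36 x 48 mm, 60 mm tall, near the stamp tray; origin at the centre of its underside.

How it is judged:
On the way, in this order (a step that is already met when the one before it is completed fails the run):
1. the key is lifted out of the knife block (height (world z) of key_shoulder above 0.075 m), for 0.1 s.
2. the key is fully home in the lock, not yet turned (z of key_shoulder in the frame of lock_face below 0.003 m and horizontal distance between key_shoulder and lock_face below 0.005 m and value of joint lock below 0.4 rad), for 0.1 s.
3. the key is turned a quarter clockwise and the bolt is drawn (value of joint lock above 1.3 rad and value of joint bolt above 0.008 m), for 0.5 s.
At the end, for the whole second after the job is handed in: The gripper still holds the key (more than 2 N on it), fully home (shoulder within 3.5 mm of the lock's face, within 5 mm of its axis, upright to 0.12 rad) and turned at least 1.3 rad (75 degrees) clockwise, the bolt drawn more than 8 mm, the lid down (under 0.03 rad) (all of step 3 and z of key_shoulder in the frame of lock_face below 0.005 m and horizontal distance between key_shoulder and lock_face below 0.005 m and angle between key_shoulder's own z axis and vertical below 0.12 rad and contact force between key and the fingers above 2 N and value of joint lid below 0.03 rad); the arm keeps its last pose, push and grip.
It fails at once if the ink-paste pot is disturbed (moved over 20 mm) (distance of paste_pot from where it was at the start of the episode above 0.02 m).
It fails at once if the seal stone is moved over 20 mm or knocked over (distance of seal_stone from where it was at the start of the episode above 0.02 m or angle between seal_stone's own z axis and vertical above 0.5 rad).
It fails at once if the loose stamp is moved over 20 mm or knocked over (distance of purple_stamp from where it was at the start of the episode above 0.02 m or angle between purple_stamp's own z axis and vertical above 0.5 rad).
It fails at once if the lid is raised (value of joint lid above 0.08 rad).
It also fails if it takes over 64 s, if anything falls off the work surface, if the arm or the gripper's body presses on something with over 40 N, if the wrist force passes 120 N, or if a joint passes its speed limit or range.

## Robot

A 7-joint arm with a two-finger parallel gripper is mounted at the origin on the work surface. World frame = base frame: x ahead of the robot, y to its left, z up, the work surface at z = 0. Lengths are in m, angles in rad, forces in N, time in s.
With the tool pointing down it reaches from about 0.425 to 0.925 m from the base axis. Payload 6.8 kg.
Tool frame: the origin (TCP) lies midway between the tips of the shut fingers; the grasp point (between the pads) lies r.grip_point_offset behind it (r.grip_point_offset is the distance from the TCP to the grasp point, in m); z points along the fingers, y is the direction in which the jaws open and shut (so a half turn about z gives the same grasp; the last joint's range is limited). The gripper opens to 85 mm and grips with 20 to 120 N. Pads are 22 mm wide; open, the fingers measure 114 mm over their backs; the gripper's body (76 mm by 85 mm) begins 54 mm behind the grasp point. The pads swing forward as they close: fully open they stand 13 mm farther back than shut.
Start: joints at [1.106, 0.477, 0.022, 1.555, -0.011, 1.109, -0.083], TCP at [0.236, -0.633, 0.193] pointing down, gripper open.
Joint ranges: [-2.96, 2.96], [-0.34, 2.1], [-1.41, 1.46], [0.24, 2.44], [-1.37, 4.51], [0.17, 1.92], [-2.96, 2.96]. Speed limits (rad/s): [2.39, 2.39, 3.14, 3.14, 3.14, 3.14, 3.14].

## Interface

Orientations are given as a rotation vector (axis times angle).
In Python, from bench import r gives the robot as it stands. The module is installed in compiled form; this text tells all that it offers.
- The arm moves only by the tool play_rows, never from a script. Its argument "deltas" is a list of rows, each a list of 3 entries, a list of its own where there are three numbers: the finger opening in mm, from 0 to 85.4, then the shift along the tool's x, y, z in mm, then the turn, a rotation vector about the tool's x, y, z in rad. A call has 1 to 8 rows; each row is the pose to reach, as a shift and turn from the pose measured when the call began, along the tool's axes at that moment; what a row does not reach only later rows make up. A row lasts 1/8 s, in which the tool goes at most 62.5 mm and 10.7 degrees, less where a joint would pass 70% of its speed; a pose out of reach is approached as far as the arm can. A call with a gripper value outside its range is refused whole. The fingers move at their own pace and stop on an object; "squeeze" is the grip in N (left out, the last holds). Time passes only in rows, so rows that repeat a pose let the fingers close. It gives the time, the measured TCP pose, the force and the opening at its end, in the units of the state.
- r.get_obs(): the state, without advancing time (a new reading comes with each control period).
- r.grab_frame(name): name is "scene" or "top" or "wrist"; returns (picture, depth): 420x560x3 uint8, red, green, blue; 420x560 float32, m along the optical axis (not along the pixel's ray), 0 where there is no reading.
- r.camera_model(name): a dict with "mtx" (3x3 intrinsics, pixels), "rvec" (rotation vector, rad) and "tvec" (3), from world to camera coordinates, as OpenCV has them; the wrist camera has in their place "T_tool_cam" (4x4, takes a point from camera to tool coordinates, whose origin is the TCP and whose axes are the flange's). Camera axes: x right, y down, z forward; pixel columns grow to the right and rows downward; lengths in m; the calibration is good to about 2 mm. The wrist camera is an equidistant fisheye: a pixel r from the principal point sees the ray r / f radians off the axis. A picture is of the moment at which its call begins: read the wrist's pose just before it. camera_model takes no time and is no camera call.
- r.hand_in(): hands the job in, once; it reports no verdict.
The state is a dict: "clock": time; "joints": joint angles; "qvel": joint speeds; "tau": joint torques, N m; "tcp_pos": TCP position; "orientation": TCP orientation; "contact_force": force on the tool from outside, world axes, zero at the start; "moment": the same for the moment, N m; "grip_width": finger opening in m.
Only numpy, scipy, OpenCV 4.12 (cv2) and the standard library are available. Lean on these libraries where they do the work, as an engineer would, in place of code of your own. Each camera call takes 0.05 s, during which the arm holds its last target. There are 200 camera calls.

## Working session

There is one attempt and no reset: what is moved stays moved. The work goes in short steps, Python scripts to look and compute and a tool call to move; the robot and the scene stay as the last step left them, time stands still between calls to the robot, and variables do not carry over. Pictures are saved under pics/ and viewed, about 8 in all and at most 12, crops included, and the job is handed in when it is done.

Besides the shell and the picture viewer there is one more tool, called after "Request:" as name([rows], argument=value, ...), one row to a line, values as JSON. play_rows: Moves the arm, as the interface text tells. Its arguments: {"type":"object","properties":{"deltas":{"type":"array"},"squeeze":{"type":"number"}},"required":["deltas"]}

```bash
mkdir -p pics; cat > h.py <<'E'
import numpy as np, cv2
from scipy.spatial.transform import Rotation as R
from bench import r
def grab(name):
    o=r.get_obs(); p,d=r.grab_frame(name); return o,p,d
def save(p,fn): cv2.imwrite('pics/'+fn,cv2.cvtColor(p,cv2.COLOR_RGB2BGR))
def cam(name,o=None):
    m=r.camera_model(name); K=np.array(m['mtx'])
    if name=='wrist':
        T=np.eye(4);T[:3,:3]=R.from_rotvec(o['orientation']).as_matrix();T[:3,3]=o['tcp_pos']
        T=T@np.array(m['T_tool_cam']); return K,T
    Rm=R.from_rotvec(np.ravel(m['rvec'])).as_matrix();T=np.eye(4);T[:3,:3]=Rm.T;T[:3,3]=-Rm.T@np.ravel(m['tvec']);return K,T
def ray(name,uv,K,T):
    x=(uv[0]-K[0,2])/K[0,0];y=(uv[1]-K[1,2])/K[1,1]
    if name=='wrist':
        t=np.hypot(x,y);s=np.sin(t)/max(t,1e-9);d=np.array([x*s,y*s,np.cos(t)])
    else: d=np.array([x,y,1.])
    return T[:3,3],T[:3,:3]@d
def onplane(name,uv,z,o=None):
    c,d=ray(name,uv,*cam(name,o));return c+d*(z-c[2])/d[2]
E
python3 - <<'E'
from h import *
print(r.get_obs(),r.grip_point_offset)
for n in('top','scene'):
    o,p,d=grab(n);save(p,n+'0.png');np.savez(n+'0.npz',p=p,d=d);K,T=cam(n);print(n,K,T)
E
```

```text
{'clock': 0.0, 'joints': array([ 1.10589427,  0.47779045,  0.02232339,  1.55642954, -0.01150439,
        1.10929858, -0.08306468]), 'qvel': array([ 0.00017577,  0.00042027, -0.00037102,  0.00087292,  0.00054664,
        0.00093587, -0.00045632]), 'tau': array([ 1.79745521e-04, -5.96456695e+01,  1.60764646e+00, -2.81197786e+01,
        1.23492029e-02,  9.44642583e-03,  1.43597390e-05]), 'tcp_pos': array([ 0.23553024, -0.6318814 ,  0.19204118]), 'orientation': array([-3.08999580e+00, -5.57293342e-01,  6.87874369e-04]), 'contact_force': array([-0.29317876, -0.14697513,  1.24392422]), 'moment': array([-0.00335069,  0.01546479,  0.0008874 ]), 'grip_width': 0.08528150534343797} 0.0187
top [[480.03410132   0.         284.44357965]
 [  0.         480.03410132 212.14582193]
 [  0.           0.           1.        ]] [[ 0.00937301 -0.99273631  0.11994488  0.41997563]
 [-0.99992324 -0.01027698 -0.00692021  0.01061966]
 [ 0.00810262 -0.11987081 -0.99275643  1.19699558]
 [ 0.          0.          0.          1.        ]]
scene [[498.95479038   0.         271.39455447]
 [  0.         498.95479038 206.53108672]
 [  0.           0.           1.        ]] [[-0.40657126  0.52118634 -0.75037631  1.45346326]
 [ 0.91356773  0.22321358 -0.33995544  0.42109741]
 [-0.00968594 -0.8237357  -0.56689125  0.7453225 ]
 [ 0.          0.          0.          1.        ]]
```

View pics/top0.png

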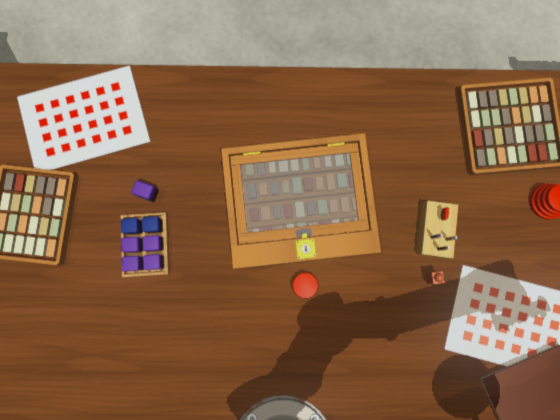

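View pics/scene0.png

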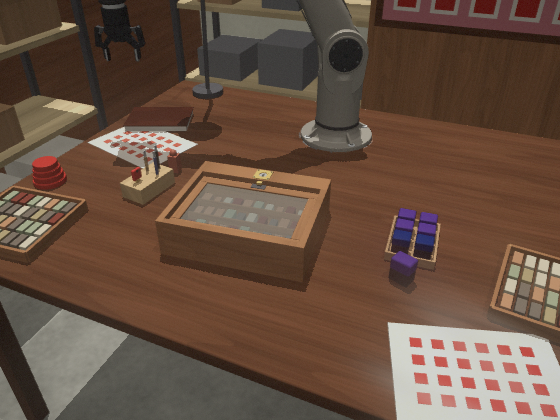

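Top view: key head near (445,213) at the far end of the block (439,229), brass lock (306,248), pot (305,286), seal stone (438,277), purple stamp (145,190). The scene view agrees.

```bash
python3 - <<'E'
from h import *
p=np.load('top0.npz')['p'];hsv=cv2.cvtColor(p,cv2.COLOR_RGB2HSV)
def blob(lo,hi,box,z,n):
    m=np.zeros(p.shape[:2],np.uint8);x0,y0,x1,y1=box
    m[y0:y1,x0:x1]=cv2.inRange(hsv,lo,hi)[y0:y1,x0:x1]
    c=max(cv2.findContours(m,0,2)[0],key=cv2.contourArea);b=cv2.boxPoints(cv2.minAreaRect(c))
    q=np.array([onplane('top',u,z) for u in b])[:,:2];e=np.roll(q,-1,0)-q
    print(n,cv2.contourArea(c),'ctr',q.mean(0).round(4),'sides',np.hypot(*e.T).round(4)[:2],'yaw deg',np.degrees(np.arctan2(e[:,1],e[:,0])).round(1)[:2],'px',b.mean(0))
print(hsv[220,428],hsv[213,445],hsv[241,300],hsv[250,340])
blob((15,80,120),(30,200,255),(410,190,470,265),.045,'block')
blob((0,170,90),(8,255,255),(436,200,456,225),.085,'key')
blob((22,100,150),(35,255,255),(290,230,322,264),.0965,'plate')
blob((0,180,120),(8,255,255),(285,265,325,305),.034,'pot')
o=r.get_obs();M=R.from_rotvec(o['orientation']).as_matrix();print(M.round(3))
E
```

```text
[ 22 110 213] [  4 224 167] [ 30 162 213] [ 16 164 199]
block 1708.0 ctr [ 0.5224 -0.3735] sides [0.1372 0.0797] yaw deg [ -7.1 -95.2] px [440.09406 229.0594 ]
key 39.5 ctr [ 0.5562 -0.3727] sides [0.0141 0.0236] yaw deg [-89.4 178.2] px [445. 213.]
plate 344.0 ctr [ 0.4764 -0.0452] sides [0.0437 0.057 ] yaw deg [ -82.3 -172.8] px [305.1308 245.5462]
pot 383.0 ctr [ 0.3852 -0.0484] sides [0.061  0.0607] yaw deg [ -44.8 -134.4] px [305.00003 285.00003]
[[ 0.937  0.349 -0.001]
 [ 0.349 -0.937  0.001]
 [-0.    -0.002 -1.   ]]
```

Request:
play_rows([
  [60,[49,-16,-2],[0,0,-0.17]],
  [60,[98,-32,-4],[0,0,-0.34]],
  [60,[147,-49,-5],[0,0,-0.51]],
  [60,[196,-65,-6],[0,0,-0.68]],
  [60,[245,-81,-7],[0,0,-0.85]],
  [60,[293,-98,-8],[0,0,-1.02]],
  [60,[342,-114,-8],[0,0,-1.19]],
  [60,[391,-130,-8],[0,0,-1.36]],
])

```text
clock: 1.1
tcp_pos: [0.5573, -0.3724, 0.1999]
orientation: [-2.046, -2.381, -0.001]
contact_force: [0.3, 0.5, 0.6]
grip_width: 0.0602
```

```bash
cat > st.py <<'E'
from h import *
o=r.get_obs();M=R.from_rotvec(o['orientation']).as_matrix()
print(round(o['clock'],2),o['tcp_pos'].round(4),'yaw',np.degrees(np.arctan2(M[1,0],M[0,0])).round(2),'z',M[:,2].round(3),'j',o['joints'].round(2),'F',o['contact_force'].round(1),'w',round(o['grip_width'],4))
E
python3 st.py
```

```text
1.1 [ 0.5573 -0.3724  0.1999] yaw 98.68 z [-0.001  0.002 -1.   ] j [ 0.75  0.49 -0.36  1.54  0.18  1.15  0.5 ] F [0.3 0.5 0.6] w 0.0602
```

Request:
play_rows([
  [60,[0,0,0],[0,0,-0.17]],
  [60,[0,0,0],[0,0,-0.34]],
  [60,[0,0,0],[0,0,-0.51]],
  [60,[0,0,0],[0,0,-0.68]],
  [60,[0,0,0],[0,0,-0.85]],
  [60,[0,0,0],[0,0,-1.02]],
  [60,[0,0,0],[0,0,-1.19]],
  [60,[0,0,0],[0,0,-1.31]],
])

```text
clock: 2.1
tcp_pos: [0.5569, -0.3724, 0.1993]
orientation: [-0.165, -3.135, -0.003]
contact_force: [0.4, -1.3, -0.3]
grip_width: 0.06
```

```bash
python3 st.py; python3 - <<'E'
from h import *
o,p,d=grab('wrist');save(p,'w1.png');np.savez('w1.npz',p=p,d=d,**o)
m=r.camera_model('wrist');print(m)
E
```

```text
2.1 [ 0.5569 -0.3724  0.1993] yaw 173.98 z [-0.002  0.002 -1.   ] j [ 0.93  0.54 -0.64  1.52  0.34  1.19  1.7 ] F [ 0.4 -1.3 -0.3] w 0.06
{'mtx': array([[325.1922621 ,   0.        , 280.20920835],
       [  0.        , 325.1922621 , 213.42956259],
       [  0.        ,   0.        ,   1.        ]]), 'T_tool_cam': array([[-2.99155254e-04, -9.55415067e-01, -2.95265915e-01,
         7.49067147e-02],
       [ 9.99999942e-01, -2.37651059e-04, -2.44186109e-04,
        -3.44857989e-04],
       [ 1.63128831e-04, -2.95265971e-01,  9.55415082e-01,
        -1.81887166e-01],
       [ 0.00000000e+00,  0.00000000e+00,  0.00000000e+00,
         1.00000000e+00]])}
```

View pics/w1.png

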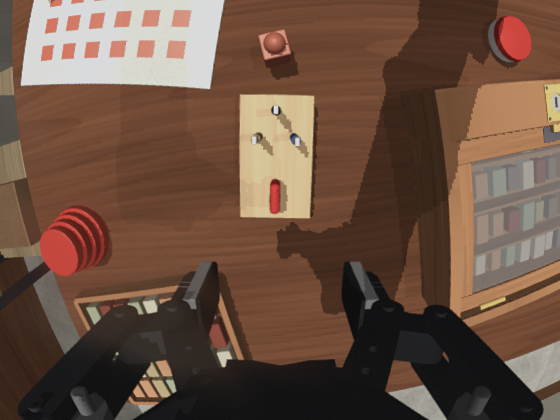

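Wrist view: block corners about (240,95)-(314,96)-(312,218)-(240,217); red key at (275,197), fingers symmetric about column 280. Plan clear; measuring.

```bash
cat > mk.py <<'E'
from h import *
import sys
f=np.load(sys.argv[1]);p=f['p'];o={k:f[k] for k in('tcp_pos','orientation')}
box=[int(a) for a in sys.argv[2].split(',')];hsv=cv2.cvtColor(p,cv2.COLOR_RGB2HSV)
def rect(m,z,n):
    c=max(cv2.findContours(m,0,2)[0],key=cv2.contourArea);b=cv2.boxPoints(cv2.minAreaRect(cv2.convexHull(c)))
    q=np.array([onplane('wrist',u,z,o) for u in b])[:,:2];e=np.roll(q,-1,0)-q
    print(n,'ctr',q.mean(0).round(4),'sides',np.hypot(*e.T).round(4),'yaw',np.degrees(np.arctan2(e[:,1],e[:,0])).round(1)); print(q.round(4).tolist(), b.round(1).tolist())
    return q
x0,y0,x1,y1=box
def M(lo,hi):
    m=np.zeros(p.shape[:2],np.uint8);m[y0:y1,x0:x1]=cv2.inRange(hsv,lo,hi)[y0:y1,x0:x1];return m
b=rect(M((15,60,110),(32,220,255)),.045,'block')
k=rect(M((0,150,60),(9,255,255))|M((174,150,60),(180,255,255)),.085,'key')
E
python3 mk.py w1.npz 225,85,330,230
```

```text
block ctr [ 0.5242 -0.373 ] sides [0.1325 0.0764 0.1323 0.0819] yaw [172.7  83.8  -5.  -96.1]
[[0.5857, -0.4208], [0.4543, -0.4039], [0.4626, -0.328], [0.5944, -0.3394]] [[239.0, 218.0], [239.0, 94.0], [314.0, 94.0], [314.0, 218.0]]
key ctr [ 0.5557 -0.3779] sides [0.0329 0.0083 0.0329 0.0086] yaw [173.5  83.9  -6.1 -96.1]
[[0.5717, -0.3839], [0.5389, -0.3802], [0.5398, -0.3719], [0.5726, -0.3754]] [[270.0, 213.0], [270.0, 179.0], [279.0, 179.0], [279.0, 213.0]]
```

Request:
play_rows([
  [45,[0,-5,25],[0,0,0]],
  [45,[0,-5,55],[0,0,0]],
  [45,[0,-5,85],[0,0,0]],
  [45,[0,-5,110],[0,0,0]],
  [45,[0,-5,128],[0,0,0]],
  [45,[0,-5,138],[0,0,0]],
  [45,[0,-5,146],[0,0,0]],
  [45,[0,-5,146],[0,0,0]],
])

```text
clock: 3.15
tcp_pos: [0.5559, -0.3771, 0.0531]
orientation: [-0.159, -3.135, -0.004]
contact_force: [0.5, 0.6, -0.2]
grip_width: 0.0448
```

```bash
python3 st.py; python3 - <<'E'
from h import *
o,p,d=grab('wrist');save(p[60:420],'w2.png');np.savez('w2.npz',p=p,d=d,**o)
E
```

```text
3.15 [ 0.5559 -0.3771  0.0531] yaw 174.2 z [-0.003  0.002 -1.   ] j [ 0.9   0.69 -0.58  1.64  0.44  0.95  1.63] F [ 0.5  0.6 -0.2] w 0.0448
```

View pics/w2.png

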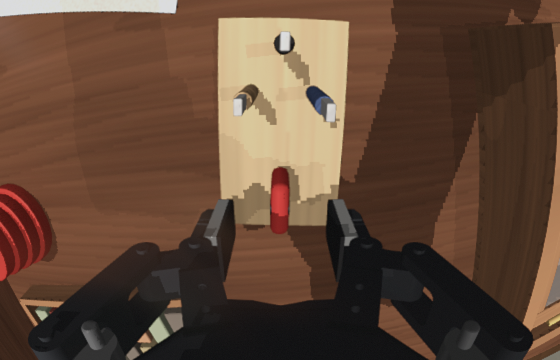

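Key at crop (280,200) lies midway between the pads (225 and 338). Check x and then close.

```bash
python3 mk.py w2.npz 215,75,345,300
```

```text
block ctr [ 0.5239 -0.374 ] sides [0.0736 0.1335 0.086  0.1334] yaw [ 84.2  -3.1 -95.9 171.5]
[[0.4539, -0.4039], [0.4613, -0.3307], [0.5946, -0.338], [0.5858, -0.4235]] [[217.0, 77.0], [344.0, 77.0], [344.0, 285.0], [217.0, 285.0]]
key ctr [ 0.5531 -0.3777] sides [0.0375 0.0092 0.0376 0.01  ] yaw [172.1  82.5  -6.6 -97.6]
[[0.5711, -0.3851], [0.5339, -0.3799], [0.5351, -0.3708], [0.5724, -0.3751]] [[269.1000061035156, 292.79998779296875], [270.79998779296875, 226.6999969482422], [289.6000061035156, 227.1999969482422], [287.8999938964844, 293.29998779296875]]
```

Request:
play_rows([
  [0,[-1,0,0],[0,0,0]],
  [0,[-1,0,0],[0,0,0]],
  [0,[-1,0,0],[0,0,0]],
  [0,[-1,0,0],[0,0,0]],
  [0,[-1,0,0],[0,0,0]],
  [0,[-1,0,0],[0,0,0]],
], squeeze=80)

```text
clock: 3.95
tcp_pos: [0.5572, -0.3774, 0.0536]
orientation: [-0.159, -3.136, -0.003]
contact_force: [0.5, 0.5, -0.3]
grip_width: -0.0001
```

Request:
play_rows([
  [0,[0,0,-5],[0,0,0]],
  [0,[0,0,-15],[0,0,0]],
  [0,[0,0,-30],[0,0,0]],
  [0,[0,0,-55],[0,0,0]],
  [0,[0,0,-85],[0,0,0]],
  [0,[0,0,-115],[0,0,0]],
  [0,[0,0,-130],[0,0,0]],
  [0,[0,0,-130],[0,0,0]],
])

```text
clock: 4.95
tcp_pos: [0.5581, -0.3779, 0.185]
orientation: [0.159, 3.138, 0.001]
contact_force: [0.1, -0.1, 0.5]
grip_width: -0.0002
```

```bash
python3 st.py
```

```text
4.95 [ 0.5581 -0.3779  0.185 ] yaw 174.19 z [ 0.     0.001 -1.   ] j [ 0.93  0.56 -0.63  1.53  0.35  1.17  1.7 ] F [ 0.1 -0.1  0.5] w -0.0002
```

The opening reads 0 where a 10 mm head should be, so I'll look.

```bash
python3 - <<'E'
from h import *
o,p,d=grab('wrist');np.savez('w3.npz',p=p,d=d,**o)
o2,q,d2=grab('scene');np.savez('s3.npz',p=q,d=d2)
save(np.hstack([p[60:420,130:430],cv2.resize(q[80:220,80:240],None,fx=2.57,fy=2.57)[:360]]),'w3.png')
E
```

```text
(no output)
```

View pics/w3.png

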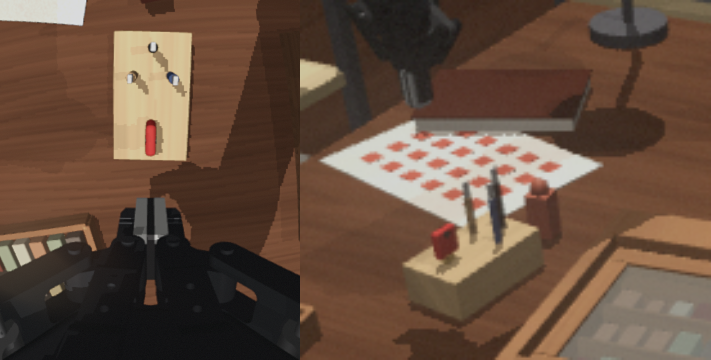

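```bash
python3 - <<'E'
from h import *
for fn in('w3.npz','w2.npz'):
    f=np.load(fn);d=f['d'];o={k:f[k] for k in('tcp_pos','orientation')};T=np.array(r.camera_model('wrist')['T_tool_cam']);K,_=cam('wrist',o)
    print(fn,o['tcp_pos'])
    cols=(262,270,276,284,290,300) if fn[1]=='3' else (215,220,225,280,338,343)
    for v in range(230,330,10):
        out=[]
        for u in cols:
            c,dr=ray('wrist',(u,v),K,np.eye(4)); z=d[v,u]; P=T[:3,:3]@(dr*z/dr[2])+T[:3,3]
            out.append(tuple((P*1000).round().astype(int)))
        print(v,out)
E
```

```text
w3.npz [ 0.55813751 -0.37791372  0.18501244]
230 [(np.int64(-59), np.int64(-22), np.int64(183)), (np.int64(-59), np.int64(-13), np.int64(185)), (np.int64(-59), np.int64(-5), np.int64(184)), (np.int64(-59), np.int64(4), np.int64(184)), (np.int64(-59), np.int64(11), np.int64(184)), (np.int64(-59), np.int64(23), np.int64(183))]
240 [(np.int64(-72), np.int64(-23), np.int64(184)), (np.int64(-72), np.int64(-13), np.int64(184)), (np.int64(-72), np.int64(-6), np.int64(184)), (np.int64(-72), np.int64(4), np.int64(185)), (np.int64(-72), np.int64(11), np.int64(184)), (np.int64(-71), np.int64(23), np.int64(183))]
250 [(np.int64(-85), np.int64(-23), np.int64(183)), (np.int64(-85), np.int64(-13), np.int64(184)), (np.int64(-85), np.int64(-6), np.int64(185)), (np.int64(-85), np.int64(4), np.int64(184)), (np.int64(-85), np.int64(12), np.int64(184)), (np.int64(-85), np.int64(24), np.int64(184))]
260 [(np.int64(-98), np.int64(-23), np.int64(183)), (np.int64(10), np.int64(-5), np.int64(-46)), (np.int64(10), np.int64(-2), np.int64(-46)), (np.int64(10), np.int64(1), np.int64(-46)), (np.int64(10), np.int64
[... 3779 characters left out ...]
), np.int64(-70)), (np.int64(-73), np.int64(-1), np.int64(51)), (np.int64(6), np.int64(22), np.int64(-73)), (np.int64(9), np.int64(23), np.int64(-79))]
310 [(np.int64(7), np.int64(-24), np.int64(-83)), (np.int64(4), np.int64(-23), np.int64(-78)), (np.int64(0), np.int64(-23), np.int64(-72)), (np.int64(-84), np.int64(-1), np.int64(52)), (np.int64(3), np.int64(22), np.int64(-77)), (np.int64(4), np.int64(24), np.int64(-79))]
320 [(np.int64(12), np.int64(-22), np.int64(-96)), (np.int64(0), np.int64(-24), np.int64(-79)), (np.int64(-4), np.int64(-23), np.int64(-74)), (np.int64(-94), np.int64(-1), np.int64(51)), (np.int64(-1), np.int64(22), np.int64(-78)), (np.int64(2), np.int64(23), np.int64(-82))]
```

The depth map shows the real fingertips about 44 mm short of the reported TCP (tips at tool z ≈ −45 mm, pads centred in x and y). The first grasp therefore closed above the head. I'll work out the exact offset, then descend deeper in stages and watch the force.

```bash
python3 - <<'E'
from h import *
f=np.load('w3.npz');d=f['d'];T=np.array(r.camera_model('wrist')['T_tool_cam']);K,_=cam('wrist',r.get_obs())
for u in(268,272,276,284,288,292):
    v=next(v for v in range(235,300) if d[v,u]<.25); c,dr=ray('wrist',(u,v-.5),K,np.eye(4))
    D=T[:3,:3]@dr; P=T[:3,3]+D*(.0105-T[0,3])/D[0]; print(u,v,(P*1000).round(1),d[v,u])
E
```

```text
268 258 [ 10.5  -6.1 -43.4] 0.15133329
272 258 [ 10.5  -4.2 -43.4] 0.1504347
276 258 [ 10.5  -2.4 -43.4] 0.14988564
284 258 [ 10.5   1.4 -43.4] 0.15194933
288 258 [ 10.5   3.3 -43.4] 0.1507012
292 258 [ 10.5   5.1 -43.4] 0.15072435
```

Request:
play_rows([
  [32,[0,0,0],[0,0,0]],
  [32,[0,0,40],[0,0,0]],
  [32,[0,0,80],[0,0,0]],
  [32,[0,0,110],[0,0,0]],
  [32,[0,0,128],[0,0,0]],
  [32,[0,0,138],[0,0,0]],
  [32,[0,0,146],[0,0,0]],
  [32,[0,0,150],[0,0,0]],
])

```text
clock: 6.05
tcp_pos: [0.5567, -0.3773, 0.033]
orientation: [-0.159, -3.135, -0.003]
contact_force: [-0.4, 0.9, 0.1]
grip_width: 0.0319
```

Request:
play_rows([
  [32,[0,0,8],[0,0,0]],
  [32,[0,0,15],[0,0,0]],
  [32,[0,0,20],[0,0,0]],
  [32,[0,0,22],[0,0,0]],
  [32,[0,0,22],[0,0,0]],
])

```text
clock: 6.68
tcp_pos: [0.5567, -0.3772, 0.0109]
orientation: [-0.159, -3.135, -0.003]
contact_force: [0.2, -0.1, 0.1]
grip_width: 0.0318
```

Request:
play_rows([
  [0,[0,0,0],[0,0,0]],
  [0,[0,0,0],[0,0,0]],
  [0,[0,0,0],[0,0,0]],
  [0,[0,0,0],[0,0,0]],
  [0,[0,0,0],[0,0,0]],
  [0,[0,0,0],[0,0,0]],
], squeeze=80)

```text
clock: 7.42
tcp_pos: [0.5569, -0.3772, 0.0112]
orientation: [-0.159, -3.135, -0.003]
contact_force: [0.1, 0.6, 4.0]
grip_width: 0.009
```

Request:
play_rows([
  [0,[0,0,-4],[0,0,0]],
  [0,[0,0,-15],[0,0,0]],
  [0,[0,0,-35],[0,0,0]],
  [0,[0,0,-60],[0,0,0]],
  [0,[0,0,-90],[0,0,0]],
  [0,[0,0,-115],[0,0,0]],
  [0,[0,0,-130],[0,0,0]],
  [0,[0,0,-130],[0,0,0]],
])

```text
clock: 8.43
tcp_pos: [0.5579, -0.3779, 0.1428]
orientation: [-0.159, -3.138, -0.001]
contact_force: [-0.5, -0.0, -0.8]
grip_width: 0.0091
```

```bash
python3 st.py; python3 - <<'E'
from h import *
o=r.get_obs();M=R.from_rotvec(o['orientation']).as_matrix();print(M.T@(np.array([.455,-.046,o['tcp_pos'][2]])-o['tcp_pos']))
E
```

```text
8.43 [ 0.5579 -0.3779  0.1428] yaw 174.19 z [ 0.     0.001 -1.   ] j [ 0.93  0.6  -0.62  1.57  0.38  1.09  1.68] F [-0.5 -0.  -0.8] w 0.0091
[1.36012947e-01 3.19739592e-01 1.72715168e-04]
```

Request:
play_rows([
  [0,[8,30,0],[0,0,-0.02]],
  [0,[20,72,0],[0,0,-0.05]],
  [0,[33,118,0],[0,0,-0.08]],
  [0,[47,168,0],[0,0,-0.12]],
  [0,[61,218,0],[0,0,-0.15]],
  [0,[75,267,0],[0,0,-0.18]],
  [0,[87,308,0],[0,0,-0.21]],
  [0,[91,324,0],[0,0,-0.21]],
])

```text
clock: 9.43
tcp_pos: [0.499, -0.0438, 0.1424]
orientation: [0.176, -3.135, -0.002]
contact_force: [0.1, 0.9, -0.7]
grip_width: 0.0092
```

```bash
python3 st.py; python3 - <<'E'
from h import *
o,p,d=grab('wrist');np.savez('w4.npz',p=p,d=d,**o)
save(cv2.resize(p[100:300,180:380],None,fx=3,fy=3,interpolation=cv2.INTER_NEAREST),'w4.png')
E
```

```text
9.43 [ 0.499  -0.0438  0.1424] yaw -173.57 z [-0.001  0.001 -1.   ] j [ 0.64  0.36 -0.81  1.97  0.32  0.94  1.35] F [ 0.1  0.9 -0.7] w 0.0092
```

View pics/w4.png

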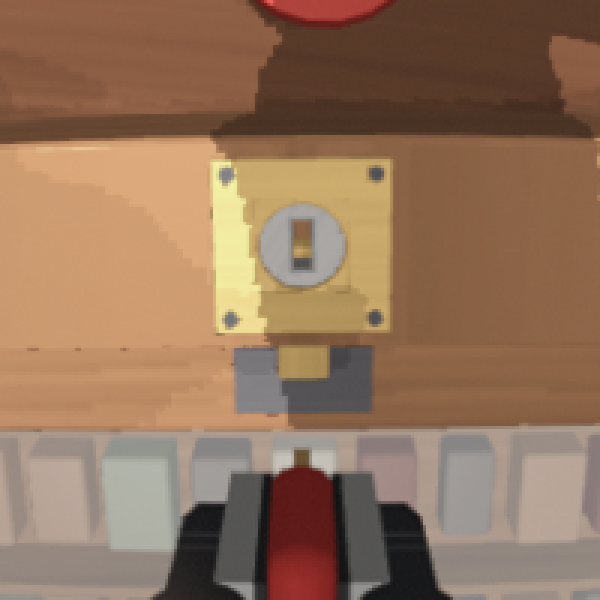

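Wrist crop ×3: steel cylinder centred at (302,246), keyway upright in the image at the same column; blade tip at (302,452), red head edge at (302,467), so the key is centred between the pads.

```bash
cat > lk.py <<'E'
from h import *
import sys
f=np.load(sys.argv[1]);p=f['p'];d=f['d'];o={k:f[k] for k in('tcp_pos','orientation')};hsv=cv2.cvtColor(p,cv2.COLOR_RGB2HSV)
K,T0=cam('wrist',o);M=R.from_rotvec(o['orientation']).as_matrix()
x0,y0,x1,y1=[int(a) for a in sys.argv[2].split(',')]
m=np.zeros(p.shape[:2],np.uint8);m[y0:y1,x0:x1]=cv2.inRange(hsv,(0,0,110),(180,50,255))[y0:y1,x0:x1]
c=max(cv2.findContours(m,0,2)[0],key=cv2.contourArea);h=cv2.convexHull(c);q=np.array([onplane('wrist',u,.0945,o) for u in h[:,0]])
(cx,cy),rad=cv2.minEnclosingCircle((q[:,:2]*1000).astype(np.float32));print('cyl',cx,cy,'r',rad)
L=np.array([cx,cy,94.5])/1000;print('tool shift to lock mm',(M.T@(L-o['tcp_pos'])*1000).round(1))
# plate edges
m=np.zeros(p.shape[:2],np.uint8);m[y0-20:y1+15,x0-20:x1+20]=cv2.inRange(hsv,(20,70,90),(35,255,255))[y0-20:y1+15,x0-20:x1+20]
c=max(cv2.findContours(m,0,2)[0],key=cv2.contourArea);b=cv2.boxPoints(cv2.minAreaRect(c));q=np.array([onplane('wrist',u,.0965,o) for u in b])[:,:2];e=np.roll(q,-1,0)-q
print('plate',q.mean(0).round(4),np.hypot(*e.T).round(4),np.degrees(np.arctan2(e[:,1],e[:,0])).round(1),'tool yaw',np.degrees(np.arctan2(M[1,0],M[0,0])).round(1))
# key in the tool frame
T=np.array(r.camera_model('wrist')['T_tool_cam'])
def at(u,v,z):
    c,dr=ray('wrist',(u,v),K,T);return ((c+dr*(z-c[2])/dr[2])*1000).round(1)
red=cv2.inRange(hsv,(0,150,40),(9,255,255))|cv2.inRange(hsv,(172,150,40),(180,255,255));red[:235]=0
ys,xs=np.where(red[:,265:297]);v=ys.min();print('head edge row',v,xs[ys==v].mean()+265,at(280.5,v-.5,-.042))
print('blade',at(280.5,249.7,-.008),at(280.5,249.7,-.016))
E
python3 lk.py w4.npz 264,164,298,198
```

```text
cyl 471.2252502441406 -47.24837875366211 r 10.173680305480957
tool shift to lock mm [27.9 -0.4 48. ]
plate [ 0.4711 -0.0479] [0.0415 0.0418 0.0432 0.0418] [  96.4    7.6  -83.6 -174.8] tool yaw -173.6
head edge row 255 280.0 [ 11.5  -0.3 -42. ]
blade [-0.8 -0.3 -8. ] [  2.6  -0.3 -16. ]
```

Request:
play_rows([
  [0,[12,0,0],[0,0,0]],
  [0,[24,0,0],[0,0,0]],
  [0,[30,0,5],[0,0,0]],
  [0,[30,0,20],[0,0,0]],
  [0,[30,0,35],[0,0,0]],
  [0,[30,0,46],[0,0,0]],
  [0,[30,0,50],[0,0,0]],
  [0,[30,0,50],[0,0,0]],
])

```text
clock: 10.48
tcp_pos: [0.4694, -0.0458, 0.0924]
orientation: [0.177, -3.135, -0.003]
contact_force: [-0.4, 0.1, -0.7]
grip_width: 0.0089
```

```bash
python3 st.py; python3 - <<'E'
from h import *
o,p,d=grab('wrist');np.savez('w5.npz',p=p,d=d,**o)
save(cv2.resize(p[180:300,220:340],None,fx=5,fy=5,interpolation=cv2.INTER_NEAREST),'w5.png')
E
```

```text
10.47 [ 0.4694 -0.0458  0.0924] yaw -173.52 z [-0.001  0.002 -1.   ] j [ 0.63  0.39 -0.79  2.08  0.37  0.82  1.3 ] F [-0.4  0.1 -0.7] w 0.0089
```

View pics/w5.png

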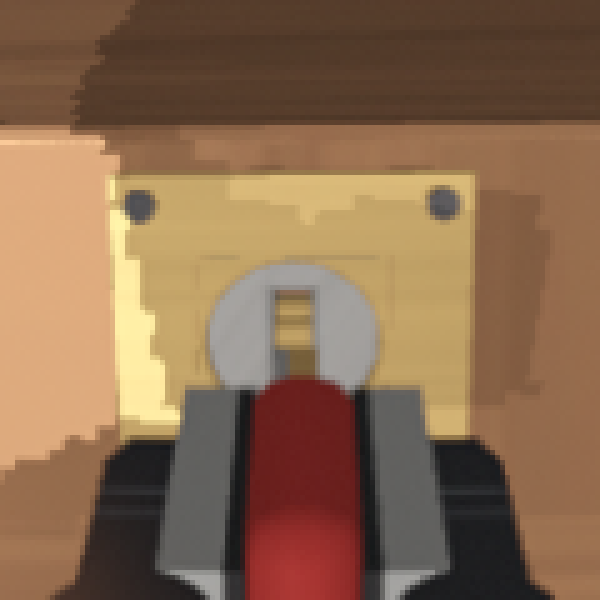

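Keyway centre at crop x≈294 and the key at x≈302, so it needs about −1.2 mm along tool y (the earlier cylinder fix gives −1.3). Correct and start in.

Request:
play_rows([
  [0,[0.5,-1.2,0],[0,0,0]],
  [0,[0.5,-1.2,3],[0,0,0]],
  [0,[0.5,-1.2,6],[0,0,0]],
  [0,[0.5,-1.2,9],[0,0,0]],
  [0,[0.5,-1.2,12],[0,0,0]],
  [0,[0.5,-1.2,14],[0,0,0]],
  [0,[0.5,-1.2,14],[0,0,0]],
])

```text
clock: 11.4
tcp_pos: [0.4691, -0.047, 0.0785]
orientation: [0.177, -3.136, -0.003]
contact_force: [0.1, -0.4, -0.5]
grip_width: 0.0092
```

```bash
python3 st.py
```

```text
11.4 [ 0.4691 -0.047   0.0785] yaw -173.52 z [-0.001  0.002 -1.   ] j [ 0.62  0.41 -0.77  2.09  0.4   0.79  1.28] F [ 0.1 -0.4 -0.5] w 0.0092
```

Blade is 8 mm in with no contact force. Continue with a small rock along x.

Request:
play_rows([
  [0,[0.6,0,2.5],[0,0,0]],
  [0,[-0.6,0,5],[0,0,0]],
  [0,[0.6,0,7.5],[0,0,0]],
  [0,[-0.6,0,10],[0,0,0]],
  [0,[0.6,0,12],[0,0,0]],
  [0,[-0.6,0,13.5],[0,0,0]],
  [0,[0.6,0,14],[0,0,0]],
  [0,[0,0,14],[0,0,0]],
])

```text
clock: 12.4
tcp_pos: [0.4682, -0.0474, 0.0649]
orientation: [0.177, -3.134, -0.001]
contact_force: [-7.0, -0.6, 11.9]
grip_width: 0.0094
```

```bash
python3 st.py
```

```text
12.4 [ 0.4682 -0.0474  0.0649] yaw -173.54 z [-0.003  0.    -1.   ] j [ 0.6   0.43 -0.76  2.1   0.42  0.77  1.26] F [-7.  -0.6 11.9] w 0.0094
```

Request:
play_rows([
  [0,[0.8,0,1.5],[0,0,0]],
  [0,[-0.8,0,2.5],[0,0,0]],
  [0,[0.8,0,3.5],[0,0,0]],
  [0,[-0.8,0,4.5],[0,0,0]],
  [0,[0.8,0,5.5],[0,0,0]],
  [0,[-0.8,0,6],[0,0,0]],
  [0,[0,0,6],[0,0,0]],
  [0,[0,0,6],[0,0,0]],
])

```text
clock: 13.4
tcp_pos: [0.4683, -0.0476, 0.0602]
orientation: [0.177, -3.134, 0.002]
contact_force: [-6.4, 0.0, 19.5]
grip_width: 0.0092
```

```bash
python3 st.py; python3 - <<'E'
from h import *
o,p,d=grab('wrist');np.savez('w6.npz',p=p,d=d,**o)
save(cv2.resize(p[180:300,220:340],None,fx=5,fy=5,interpolation=cv2.INTER_NEAREST),'w6.png')
E
```

```text
13.4 [ 0.4683 -0.0476  0.0602] yaw -173.55 z [-0.003 -0.001 -1.   ] j [ 0.59  0.43 -0.75  2.11  0.43  0.76  1.25] F [-6.4  0.  19.5] w 0.0092
```

View pics/w6.png

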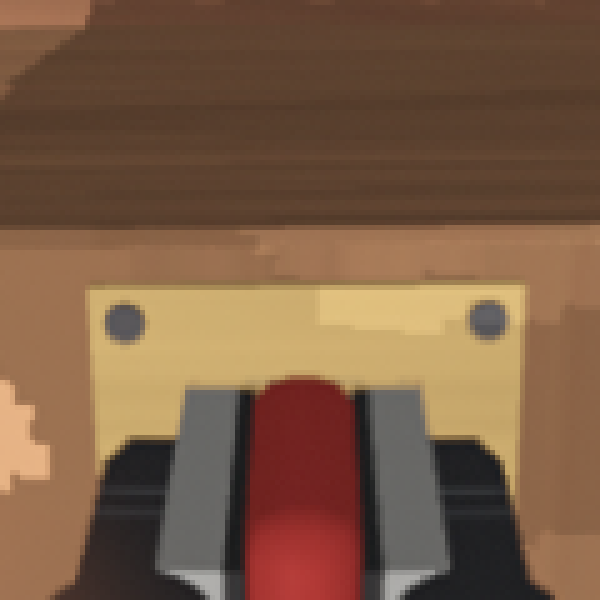

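The head sits in the grip as before (no slip), and the pads clear the plate. Estimated shoulder height is 94 mm, about home. One firmer push to tell the shoulder stop from wafer friction.

Request:
play_rows([
  [0,[0.8,0,2],[0,0,0]],
  [0,[-0.8,0,2.5],[0,0,0]],
  [0,[0,0,2.5],[0,0,0]],
  [0,[0,0,2.5],[0,0,0]],
])

```text
clock: 13.95
tcp_pos: [0.4684, -0.0478, 0.0597]
orientation: [0.176, -3.133, 0.006]
contact_force: [-8.9, -0.5, 30.3]
grip_width: 0.0093
```

```bash
python3 st.py
```

```text
13.95 [ 0.4684 -0.0478  0.0597] yaw -173.56 z [-0.003 -0.004 -1.   ] j [ 0.59  0.43 -0.75  2.11  0.44  0.76  1.25] F [-8.9 -0.5 30.3] w 0.0093
```

Stiff stop (0.5 mm for 11 N more), so the shoulder is home. Now the clockwise turn (+z of the tool). The key axis sits about 2.5 mm off the TCP in tool −x, so the shift arcs to keep the key on the lock axis.

Request:
play_rows([
  [0,[0,0.3,1.2],[0,0,0.13]],
  [0,[-0.1,0.7,1.2],[0,0,0.27]],
  [0,[-0.2,1.0,1.2],[0,0,0.4]],
  [0,[-0.4,1.3,1.2],[0,0,0.54]],
  [0,[-0.5,1.6,1.2],[0,0,0.67]],
  [0,[-0.7,1.8,1.2],[0,0,0.8]],
  [0,[-1.0,2.0,1.2],[0,0,0.93]],
  [0,[-1.2,2.2,1.2],[0,0,1.05]],
])

```text
clock: 14.95
tcp_pos: [0.4688, -0.0454, 0.0599]
orientation: [-1.424, -2.799, 0.01]
contact_force: [-8.4, 1.3, 22.1]
grip_width: 0.0089
```

```bash
python3 st.py; python3 -c "
from h import *
print(r.get_obs()['moment'])"
```

```text
14.95 [ 0.4688 -0.0454  0.0599] yaw 126.06 z [-0.004 -0.005 -1.   ] j [ 0.39  0.38 -0.51  2.12  0.29  0.71  0.32] F [-8.4  1.3 22.1] w 0.0089
[0.13264972 2.03645347 0.02794224]
```

Request:
play_rows([
  [0,[0,0.3,1.0],[0,0,0.13]],
  [0,[-0.1,0.7,1.0],[0,0,0.27]],
  [0,[-0.2,1.0,1.0],[0,0,0.4]],
  [0,[-0.4,1.3,1.0],[0,0,0.54]],
  [0,[-0.5,1.6,1.0],[0,0,0.67]],
  [0,[-0.8,1.8,1.0],[0,0,0.8]],
  [0,[-0.8,1.8,1.0],[0,0,0.8]],
  [0,[-0.8,1.8,1.0],[0,0,0.8]],
])

```text
clock: 15.95
tcp_pos: [0.4707, -0.0445, 0.0601]
orientation: [2.4, 2.024, -0.011]
contact_force: [-6.1, 1.1, 18.0]
grip_width: 0.0093
```

```bash
python3 st.py; python3 - <<'E'
from h import *
print(r.get_obs()['moment'])
o,p,d=grab('wrist');q=grab('top')[1]
s=grab('scene')[1]
save(np.hstack([cv2.resize(p[100:300,180:380],(400,400)),cv2.resize(s[160:200,240:280],(400,400),interpolation=2)]),'w7.png')
E
```

```text
15.95 [ 0.4707 -0.0445  0.0601] yaw 80.28 z [-0.004 -0.006 -1.   ] j [ 0.23  0.36 -0.33  2.12  0.18  0.69 -0.39] F [-6.1  1.1 18. ] w 0.0093
[0.34384736 1.45759144 0.09553234]
```

View pics/w7.png

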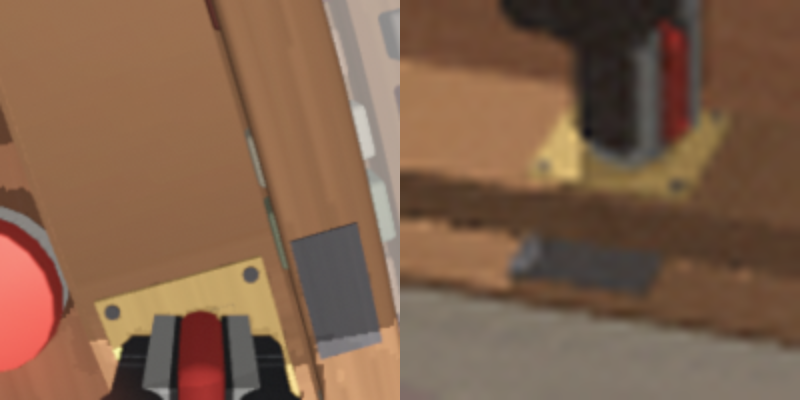

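The bolt nose is gone from the grey strike (left picture, around (335,290)) and the tool has turned 1.85 rad, so the bolt is drawn. The lid is down and the pot is in place. Hold briefly, then hand in.

Request:
play_rows([
  [0,[0,0,0.8],[0,0,0.02]],
  [0,[0,0,0.8],[0,0,0.02]],
  [0,[0,0,0.8],[0,0,0.02]],
  [0,[0,0,0.8],[0,0,0.02]],
  [0,[0,0,0.8],[0,0,0.02]],
  [0,[0,0,0.8],[0,0,0.02]],
])

```text
clock: 16.85
tcp_pos: [0.4707, -0.0444, 0.0602]
orientation: [2.419, 2.001, -0.012]
contact_force: [-4.4, -1.2, 13.5]
grip_width: 0.0095
```

```bash
python3 st.py; python3 - <<'E'
from h import *
print(r.get_obs()['moment']); print(r.hand_in())
E
```

```text
16.85 [ 0.4707 -0.0444  0.0602] yaw 79.18 z [-0.004 -0.006 -1.   ] j [ 0.23  0.36 -0.32  2.12  0.18  0.69 -0.4 ] F [-4.4 -1.2 13.5] w 0.0095
[0.06671385 1.0593301  0.20060732]
the job is handed in; nothing more can be done
None
```

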